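# Get the housing out from behind the kit parts

### The job

The aluminium housing lies at the back of the kit tray, behind the capacitor, the power module and the transformer. Stand all three parts upright on the grey side mat, then lay the housing flat and centred in the assembly fixture between its end stops, and only then put the three parts back upright on their own pads in the tray, centred and squared up as before. Do not tip any part over, and leave the small relay in the tray where it is.

Things in the scene. Friction and masses are not known exactly. Their poses are not given: they have to be found in the camera images.
- capacitor: round capacitor: upright cylinder, 44 mm diameter, black sleeve, 100 mm high, with two small brass terminals (7 mm more) on top. Mass about 0.2 kg. Origin: centre of its underside, z up. At the start it stands on its own pad in the kit tray.
- module: square power module: upright grey plastic block 42 x 42 mm, 98 mm high, six steel screw heads on top. Sides along its x and y. Mass about 0.22 kg. Origin: centre of its underside, z up. At the start it stands on its own pad in the kit tray.
- transformer: oblong transformer: upright dark steel block, 54 mm along its x, 38 mm along its y, 94 mm high, copper plate on top. Mass about 0.32 kg. Origin: centre of its underside, z up. At the start it stands on its own pad in the kit tray.
- housing: aluminium housing: box 130 mm long (its y), 42 mm wide (its x), 40 mm high, about 0.3 kg, flat on the tray floor (4 mm above the bench) behind the row of three parts, 5 to 15 mm from them; the tray's back wall, 18 mm high, is 35 mm behind it. Origin: centre of its underside, z up.
- pad_round: the capacitor's place: fixed round black rubber pad, 62 mm diameter, 2 mm thick, on the floor of the blue kit tray (pad top 6 mm above the bench). Origin: centre of its underside; x points to the back of the tray. The three pads lie in a row along y, 84 mm apart, in changing order; the tray's wall, 18 mm high, stands 49 mm in front of the row's centre line.
- pad_square: the module's place: fixed square black rubber pad, 58 x 58 mm, 2 mm thick, on the floor of the blue kit tray (pad top 6 mm above the bench). Origin: centre of its underside; x points to the back of the tray. The three pads lie in a row along y, 84 mm apart, in changing order; the tray's wall, 18 mm high, stands 49 mm in front of the row's centre line.
- pad_oblong: the transformer's place: fixed oblong black rubber pad, 66 mm along its x, 46 mm along its y, 2 mm thick, on the floor of the blue kit tray (pad top 6 mm above the bench). Origin: centre of its underside; x points to the back of the tray. The three pads lie in a row along y, 84 mm apart, in changing order; the tray's wall, 18 mm high, stands 49 mm in front of the row's centre line.
- mat: side area: fixed grey mat on the bench, 270 mm along its x, 110 mm along its y, 3 mm thick, empty at the start, to the left or right of the tray. Origin: centre of its underside.
- fixture: assembly fixture: fixed dark steel plate, 180 mm along its y, 70 mm along its x, 10 mm thick, with a steel stop 12 mm high across each end (152 mm clear between the stops); a grey patch shows where the housing lies, its y along the fixture's y, either way round. On the other side of the tray from the mat. Origin: centre of its underside.
- relay: small relay, clear cover, 26 x 26 x 28 mm high, standing on the tray floor in the back row beside the housing's +y end; not to be disturbed. Origin: centre of its underside.

How it is judged:
By the outcome, as a careful person would: the job done as asked, in the order asked, and still so for the second after the job is handed in, with the robot touching nothing.
It also fails if it takes over 131 s, if anything falls off the work surface, if the arm or the gripper's body presses on something with over 40 N, if the wrist force passes 120 N, or if a joint passes its speed limit or range.

### The arm

A 7-joint arm with a two-finger parallel gripper is mounted at the origin on the work surface. World frame = base frame: x ahead of the robot, y to its left, z up, the work surface at z = 0. Lengths are in m, angles in rad, forces in N, time in s.
With the tool pointing down it reaches from about 0.425 to 0.925 m from the base axis. Payload 6.8 kg.
Tool frame: the origin (TCP) lies midway between the tips of the shut fingers; the grasp point (between the pads) lies r.grip_point_offset behind it (r.grip_point_offset is the distance from the TCP to the grasp point, in m); z points along the fingers, y is the line along which they close (so a half turn about z gives the same grasp; the last joint's range is limited). The gripper opens to 85 mm and grips with 20 to 120 N. Pads are 22 mm wide; open, the fingers measure 114 mm over their backs; the gripper's body (76 mm by 85 mm) begins 54 mm behind the grasp point. The pads swing forward as they close: fully open they stand 13 mm farther back than shut.
Start: joints at [-1.288, 0.477, 0.022, 1.555, -0.011, 1.109, -0.083], TCP at [0.257, 0.624, 0.231] pointing down, gripper open.
Joint ranges: [-2.96, 2.96], [-0.34, 2.1], [-1.41, 1.46], [0.24, 2.44], [-1.37, 4.51], [0.17, 1.92], [-2.96, 2.96]. Speed limits (rad/s): [2.39, 2.39, 3.14, 3.14, 3.14, 3.14, 3.14].

### API

Orientations are given as a rotation vector (axis times angle).
In Python, from bench import r gives the robot as it stands. The module is installed in compiled form; this text tells all that it offers.
- The arm moves only by the shell command python3 -m crank 'ROWS' [FORCE]. ROWS is JSON, a list of rows, each a list of 5 numbers: the shift along the world's x, y, z in units of 200 mm (1.0 is 200 mm), then the turn about the world's z in units of 45 degrees (1.0 is 45 degrees), then the opening, from -1 (shut) to 1 (fully open). In form: [[dx, dy, dz, turn, jaw], ...]. A call has 1 to 8 rows; each row shifts and turns the commanded pose from where the row before left it; what a row does not reach is not made up. A row lasts 1/12 s, in which the tool goes at most 41.7 mm and 7.16 degrees, less where a joint would pass 70% of its speed; a pose out of reach is approached as far as the arm can. A call with a number of a shift or a turn outside -1 to 1 is refused whole. A call with a gripper value outside its range is refused whole. The fingers move at their own pace and stop on an object; FORCE is the grip in N (left out, the last holds). Time passes only in rows, so rows that do not move let the fingers close. It gives the time, the measured TCP pose, the force, the opening and the grip force at its end, in the units of the state.
- r.get_obs(): the state, without advancing time (a new reading comes with each control period).
- r.grab_frame(name): name is "scene" or "top" or "wrist"; returns the picture (480x640x3 uint8, blue, green, red); there is no depth.
- r.camera_model(name): a dict with "fx", "fy", "cx", "cy" (pixels), "distortion" ([k1, k2, p1, p2, k3] as OpenCV has them; the pictures are not rectified), "R" (3x3) and "t" (3): a world point X has camera coordinates R X + t. Camera axes: x right, y down, z forward; pixel columns grow to the right and rows downward; lengths in m; the calibration is good to about 2 mm. A picture is of the moment at which its call begins: read the wrist's pose just before it. camera_model takes no time and is no camera call; for the wrist camera it gives the pose at the moment of the call.
- r.hand_in(): hands the job in; it is judged then, once.
The state is a dict: "clock": time; "joints": joint angles; "qvel": joint speeds; "tau": joint torques, N m; "tcp_pos": TCP position; "orientation": TCP orientation; "contact_force": force on the tool from outside, world axes, zero at the start; "moment": the same for the moment, N m; "grip_width": finger opening in m; "gripper_force": force on a finger pad.
Only numpy, scipy, OpenCV 4.12 (cv2) and the standard library are available. Lean on these libraries where they do the work, as an engineer would, in place of code of your own. Each camera call takes 0.05 s, during which the arm holds its last target. There are 200 camera calls.

## Working session

There is one attempt and no reset: what is moved stays moved. The work goes in short steps, Python scripts to look and compute and a shell command to move; the robot and the scene stay as the last step left them, time stands still between calls to the robot, and variables do not carry over. Pictures are saved under pics/ and viewed, at most 14 in all, crops included, and the job is handed in when it is done.

```bash
mkdir -p pics
cat > h.py <<'E'
from bench import r
import cv2, numpy as np
def cam(n):
    m=r.camera_model(n); K=np.array([[m['fx'],0,m['cx']],[0,m['fy'],m['cy']],[0,0,1.]])
    return K,np.array(m['distortion']),np.array(m['R']),np.array(m['t'])
def ray(n,px,z,c=None):
    K,D,R,t=c or cam(n)
    p=cv2.undistortPoints(np.array(px,float).reshape(-1,1,2),K,D).reshape(-1,2)
    d=np.c_[p,np.ones(len(p))]@R; o=-R.T@t
    return o+d*((z-o[2])/d[:,2])[:,None]
def proj(n,X,c=None):
    K,D,R,t=c or cam(n)
    return cv2.projectPoints(np.array(X,float).reshape(-1,3),cv2.Rodrigues(R)[0],t,K,D)[0].reshape(-1,2)
E
python3 - <<'E'
from h import *
for n in("scene","top"):
    cv2.imwrite(f'pics/{n}0.png',r.grab_frame(n)); K,D,R,t=cam(n); print(n,-R.T@t,R[2])
print(r.get_obs(),r.grip_point_offset)
E
```

```text
scene [1.00308199 0.46375153 0.5578766 ] [-0.53253887 -0.55750374 -0.63686101]
top [0.44416587 0.00326578 0.79676962] [ 0.15152807  0.00872246 -0.98841447]
{'clock': 0.1, 'joints': array([-1.28804986,  0.47772586,  0.02235903,  1.5563529 , -0.01146848,
        1.10926701, -0.08309105]), 'qvel': array([ 0.00121189, -0.00346218,  0.00169423, -0.00439161,  0.00123956,
       -0.0010459 , -0.00058573]), 'tau': array([ 4.86031466e-03, -5.97761965e+01,  1.61400698e+00, -2.81952685e+01,
        1.28569620e-02,  5.04866344e-03,  2.34519369e-06]), 'tcp_pos': array([0.25698348, 0.62360046, 0.23041747]), 'orientation': array([-6.09964104e-01, -3.08164173e+00,  2.53915177e-03]), 'contact_force': array([ 0.18452444, -0.08589209,  0.57315941]), 'moment': array([0.00725747, 0.02863359, 0.01132361]), 'gripper_force': 0.0, 'grip_width': 0.08532047467100193} 0.0187
```

View pics/top0.png

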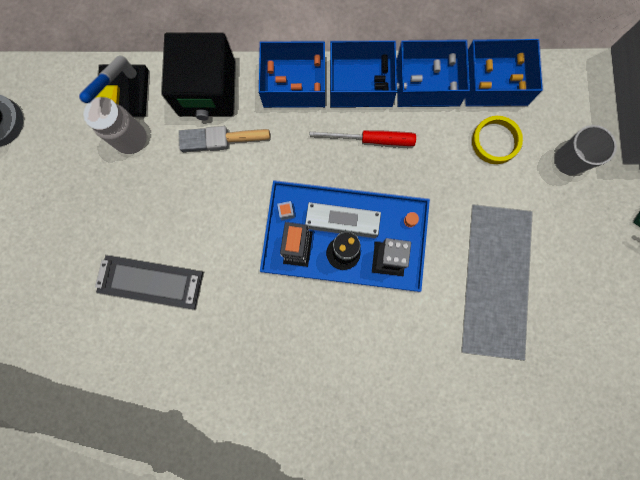

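View pics/scene0.png

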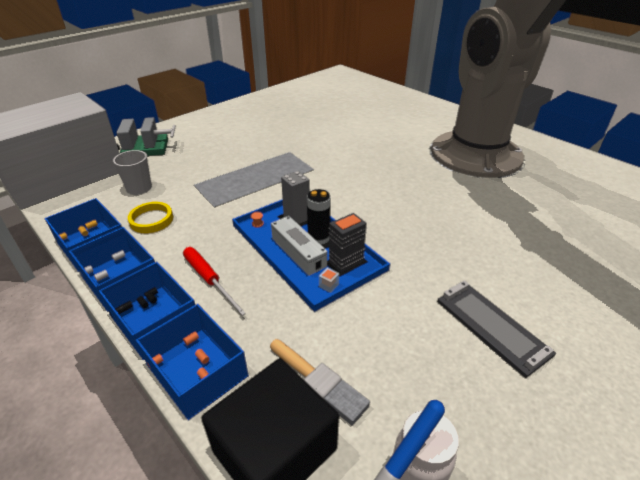

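Run:
```python
from h import *
im=cv2.imread('pics/top0.png'); cv2.imwrite('pics/crop0.png',cv2.resize(im[175:300,255:435],None,fx=4.4,fy=4.4,interpolation=cv2.INTER_CUBIC))
hsv=cv2.cvtColor(im,cv2.COLOR_BGR2HSV); c=cam('top'); print(c[0][0,0])
def rect(mask,roi,z,name,k=1):
    x0,y0,x1,y1=roi; m=np.zeros_like(mask); m[y0:y1,x0:x1]=mask[y0:y1,x0:x1]
    m=cv2.morphologyEx(m,cv2.MORPH_CLOSE,np.ones((k,k)))
    cs=cv2.findContours(m,cv2.RETR_EXTERNAL,cv2.CHAIN_APPROX_NONE)[0]; q=max(cs,key=cv2.contourArea)
    P=ray('top',q.reshape(-1,2),z,c)[:,:2]*1000
    R=cv2.minAreaRect(P.astype(np.float32)); mm=cv2.moments(P.astype(np.float32))
    print(name,np.round(R[0],1),np.round(R[1],1),round(R[2],1),'cen',round(mm['m10']/mm['m00'],1),round(mm['m01']/mm['m00'],1))
H,S,V=cv2.split(hsv)
rect(cv2.inRange(hsv,(105,120,40),(125,255,255)),(250,170,440,300),.018,'tray',3)
rect(cv2.inRange(hsv,(2,120,120),(18,255,255)),(275,215,312,265),.100,'copper')
rect(cv2.inRange(hsv,(0,0,120),(180,90,255)),(300,195,385,240),.044,'housing',5)
rect(cv2.inRange(hsv,(0,0,90),(180,60,255)),(380,232,415,272),.104,'module',3)
rect(cv2.inRange(hsv,(0,0,40),(180,80,165)),(455,195,540,365),.003,'mat',3)
rect(cv2.inRange(hsv,(0,0,0),(180,255,95)),(85,245,215,315),.010,'fixdark',3)
rect(cv2.inRange(hsv,(0,0,85),(180,80,140)),(108,260,190,305),.010,'patch',3)
m=cv2.inRange(hsv,(12,120,110),(30,255,255))[232:262,330:362]
n,_,st,ce=cv2.connectedComponentsWithStats(m)
for i in range(1,n): print('term',st[i,4],np.round(ray('top',ce[i]+[330,232],.113,c)[0]*1000,1))
```

```text
436.62547224835265
tray [576.6 -25.3] [289.3 170. ] 82.8 cen 576.5 -25.3
copper [556.7  61.5] [21.8 40.5] 82.0 cen 556.7 61.5
housing [597.6 -19.8] [128.9  49.9] 82.0 cen 601.8 -20.5
module [ 533.4 -103.8] [40.5 40.2] 81.7 cen 533.4 -103.9
mat [ 495.7 -299.5] [112.2 271.7] 83.0 cen 495.5 -299.4
fixdark [493.2 327.2] [183.5  69.2] 80.3 cen 492.8 324.2
patch [493.4 328.3] [130.9  43.6] 80.1 cen 493.3 328.3
term 34 [551.5 -30.7 113. ]
term 33 [539.7 -17.2 113. ]
```

View pics/crop0.png

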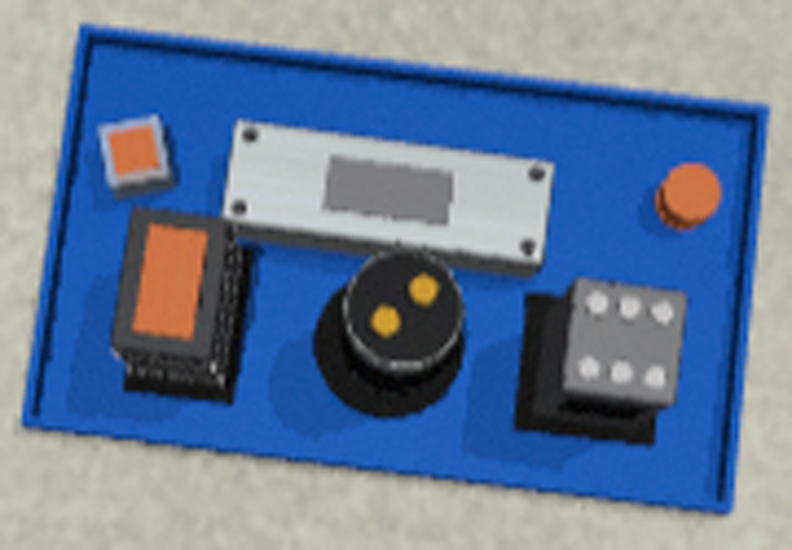

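```bash
python3 -m crank '[[0.08,-0.18,0.05,0.04,1],[0.08,-0.18,0.05,0.04,1],[0.08,-0.18,0.05,0.04,1],[0.08,-0.18,0.05,0.04,1],[0.08,-0.18,0.05,0.04,1],[0.08,-0.18,0.05,0.04,1],[0.08,-0.18,0.05,0.04,1],[0.08,-0.18,0.05,0.04,1]]' 40; python3 -m crank '[[0.08,-0.18,0,0,1],[0.08,-0.18,0,0,1],[0.08,-0.18,0,0,1],[0.08,-0.18,0,0,1],[0.08,-0.18,0,0,1],[0.08,-0.18,0,0,1],[0.08,-0.18,0,0,1],[0.08,-0.18,0,0,1]]'; python3 -m crank '[[0,-0.18,0,0,1],[0,-0.18,0,0,1],[0,0,0,0,1],[0,0,0,0,1],[0,0,0,0,1]]'
python3 - <<'E'
from h import *
o=r.get_obs(); print(o['tcp_pos'],o['orientation'])
c=cam('wrist'); np.savez('w0.npz',K=c[0],D=c[1],R=c[2],t=c[3]); print(-c[2].T@c[3],c[2][2])
cv2.imwrite('pics/w0.png',r.grab_frame('wrist'))
E
```

```text
clock: 0.77
tcp_pos: [0.3854, 0.334, 0.3115]
orientation: [-0.216, -3.134, 0.001]
contact_force: [0.8, 0.2, -0.4]
grip_width: 0.0852
gripper_force: 0.0
clock: 1.43
tcp_pos: [0.5132, 0.0462, 0.3112]
orientation: [-0.219, -3.134, -0.0]
contact_force: [0.8, 0.8, 0.3]
grip_width: 0.0857
gripper_force: 0.0
clock: 1.85
tcp_pos: [0.5129, -0.0234, 0.311]
orientation: [-0.219, -3.133, -0.001]
contact_force: [-0.7, 1.3, -0.5]
grip_width: 0.0858
gripper_force: 0.0
[ 0.51291498 -0.02336638  0.31102392] [-2.18928605e-01 -3.13333816e+00 -6.67823235e-04]
[ 0.43387009 -0.01078327  0.45477564] [ 0.30941604 -0.04401185 -0.94990772]
```

View pics/w0.png

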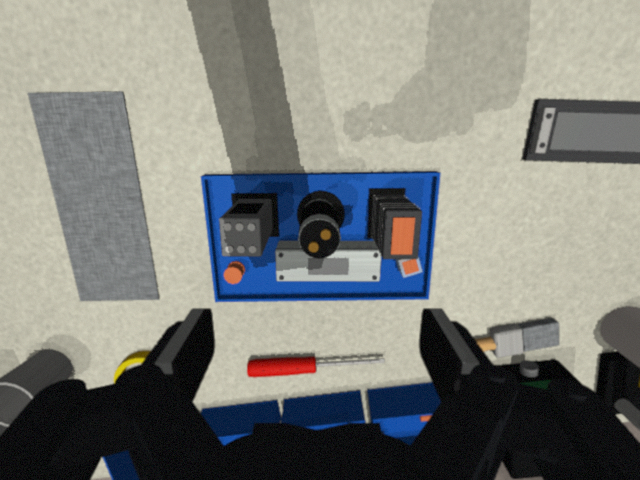

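Run:
```python
from h import *
im=cv2.imread('pics/w0.png'); z=np.load('w0.npz'); c=(z['K'],z['D'],z['R'],z['t'])
hsv=cv2.cvtColor(im,cv2.COLOR_BGR2HSV)
def rect(mask,roi,z,name,k=1):
    x0,y0,x1,y1=roi; m=np.zeros_like(mask); m[y0:y1,x0:x1]=mask[y0:y1,x0:x1]
    if k>1:m=cv2.morphologyEx(m,cv2.MORPH_CLOSE,np.ones((k,k)))
    q=max(cv2.findContours(m,cv2.RETR_EXTERNAL,cv2.CHAIN_APPROX_NONE)[0],key=cv2.contourArea)
    P=ray('w',q.reshape(-1,2),z,c)[:,:2]*1000
    R=cv2.minAreaRect(P.astype(np.float32)); print(name,np.round(R[0],1),np.round(R[1],1),round(R[2],1))
rect(cv2.inRange(hsv,(105,120,40),(125,255,255)),(195,165,450,305),.018,'tray',3)
rect(cv2.inRange(hsv,(2,120,120),(18,255,255)),(385,210,425,258),.100,'copper')
rect(cv2.inRange(hsv,(0,0,90),(180,60,255)),(215,215,265,260),.104,'module',3)
rect(cv2.inRange(hsv,(0,0,120),(180,90,255)),(270,240,385,286),.044,'housing',5)
rect(cv2.inRange(hsv,(0,0,40),(180,80,165)),(20,85,170,305),.003,'mat',3)
m=cv2.inRange(hsv,(12,120,110),(30,255,255))[220:258,300:342]
n,_,st,ce=cv2.connectedComponentsWithStats(m)
for i in range(1,n): print('term',st[i,4],np.round(ray('w',ce[i]+[300,220],.113,c)[0]*1000,1))
cv2.imwrite('pics/w0c.png',cv2.resize(im[165:305,195:445],None,fx=3.2,fy=3.2,interpolation=cv2.INTER_CUBIC))
```

```text
tray [576.3 -25.7] [289.1 171.2] 82.8
copper [556.6  61.8] [22.9 40.3] 82.1
module [ 531.3 -118.6] [11.6 39.9] 81.8
housing [602.2 -20.3] [130.   41.4] 82.1
mat [ 495.5 -300.5] [112.6 271.6] 83.1
term 66 [540.  -17.1 113. ]
term 68 [551.5 -31.1 113. ]
```

View pics/w0c.png

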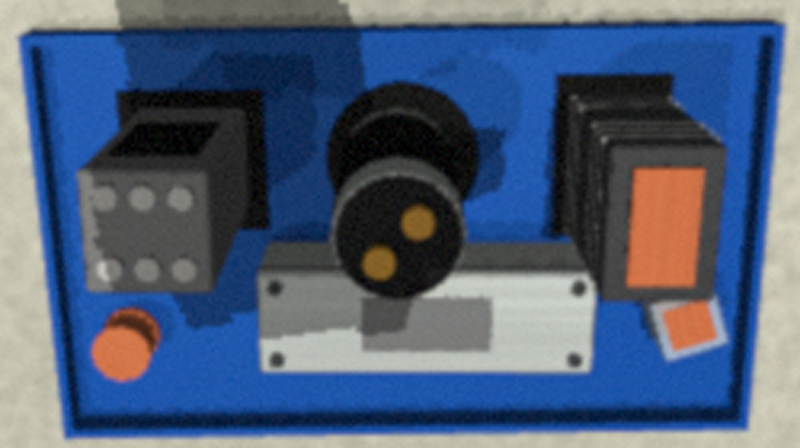

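```bash
python3 -m crank '[[0.05,-0.15,0,0,0.5],[0.05,-0.15,0,0,0.5],[0.002,-0.102,0,0,0.5],[0,0,-0.18,0,0.5],[0,0,-0.18,0,0.5],[0,0,-0.18,0,0.5],[0,0,-0.18,0,0.5],[0,0,0,0,0.5]]' 40; python3 -m crank '[[0,0,-0.18,0,0.5],[0,0,-0.18,0,0.5],[0,0,-0.18,0,0.5],[0,0,0,0,0.5],[0,0,0,0,0.5],[0,0,0,0,0.5]]';python3 -m crank '[[0,0,0,0,-1],[0,0,0,0,-1],[0,0,0,0,-1],[0,0,0,0,-1],[0,0,0,0,-1],[0,0,0,0,-1]]' 40
```

```text
clock: 2.57
tcp_pos: [0.5292, -0.1014, 0.161]
orientation: [-0.213, -3.123, -0.0]
contact_force: [-1.2, 0.7, 0.0]
grip_width: 0.0637
gripper_force: 0.0
clock: 3.07
tcp_pos: [0.5347, -0.1034, 0.0605]
orientation: [0.216, 3.133, 0.001]
contact_force: [0.4, 0.6, -0.7]
grip_width: 0.0641
gripper_force: 0.0
clock: 3.57
tcp_pos: [0.5345, -0.1039, 0.0606]
orientation: [0.218, 3.132, 0.001]
contact_force: [-0.1, 1.1, 7.3]
grip_width: 0.0417
gripper_force: 44.8
```

```bash
python3 -m crank '[[0,0,0.1,0,-1],[0,0,0.2,0,-1],[0,0,0.2,0,-1],[0,0,0.2,0,-1],[0,0,0,0,-1],[0.038,-0.1,0,0,-1],[0.038,-0.172,0,0,-1],[0.038,-0.19,0,0,-1]]'; python3 -m crank '[[0.038,-0.19,0,0,-1],[0.038,-0.19,0,0,-1],[0.038,-0.19,0,0,-1],[0,0,0,0,-1],[0,0,0,0,-1],[0,0,-0.1,0,-1],[0,0,-0.18,0,-1],[0,0,-0.18,0,-1]]';python3 -m crank '[[0,0,-0.12,0,-1],[0,0,-0.08,0,-1],[0,0,-0.04,0,-1],[0,0,0,0,-1],[0,0,0,0,-1],[0,0,0,0,-1]]'
```

```text
clock: 4.23
tcp_pos: [0.5569, -0.195, 0.1995]
orientation: [0.211, 3.134, 0.003]
contact_force: [1.3, 0.1, -1.5]
grip_width: 0.0417
gripper_force: 44.6
clock: 4.9
tcp_pos: [0.5804, -0.3089, 0.1074]
orientation: [0.216, 3.131, 0.001]
contact_force: [0.8, 0.4, -2.2]
grip_width: 0.0414
gripper_force: 44.7
clock: 5.4
tcp_pos: [0.5798, -0.3098, 0.06]
orientation: [0.217, 3.133, 0.001]
contact_force: [0.3, -0.3, -2.2]
grip_width: 0.0417
gripper_force: 42.4
```

```bash
python3 -m crank '[[0,0,-0.006,0,-1],[0,0,-0.006,0,-1],[0,0,0,0,-1],[0,0,0,0,-1],[0,0,0,0,-1]]'; python3 -m crank '[[0,0,0,0,0.5],[0,0,0,0,0.5],[0,0,0,0,0.5],[0,0,0,0,0.5],[0,0,0,0,0.5]]';python3 -m crank '[[0,0,0.1,0,0.5],[0,0,0.18,0,0.5],[0,0,0.2,0,0.5],[0,0,0.2,0,0.5],[0,0,0,0,0.5],[0,0,0,0,0.5]]'
```

```text
clock: 5.82
tcp_pos: [0.5793, -0.3105, 0.0571]
orientation: [0.219, 3.134, 0.0]
contact_force: [0.3, 0.9, -0.1]
grip_width: 0.0416
gripper_force: 42.6
clock: 6.23
tcp_pos: [0.5792, -0.3108, 0.057]
orientation: [0.219, 3.134, -0.0]
contact_force: [0.1, 0.5, 0.3]
grip_width: 0.0642
gripper_force: 0.0
clock: 6.73
tcp_pos: [0.5806, -0.3117, 0.196]
orientation: [0.219, 3.128, -0.003]
contact_force: [-0.5, -0.6, -1.0]
grip_width: 0.0641
gripper_force: 0.0
```

Run:
```python
from h import *
z=np.load('w0.npz'); c=(z['K'],z['D'],z['R'],z['t'])
print(ray('w',[(319.5,237.8)],.106,c)*1000)
# top crop: circle approx centre (403,308)/4.4+(255,175)
print(ray('top',[(255+403/4.4,175+307/4.4)],.106)*1000)
im=r.grab_frame('top'); cv2.imwrite('pics/top1.png',im)
cv2.imwrite('pics/top1c.png',cv2.resize(im[175:380,255:545],None,fx=2.7,fy=2.7,interpolation=cv2.INTER_CUBIC))
```

```text
[[544.99434198 -23.52854698 106.        ]]
[[545.27904135 -24.33988635 106.        ]]
```

View pics/top1c.png

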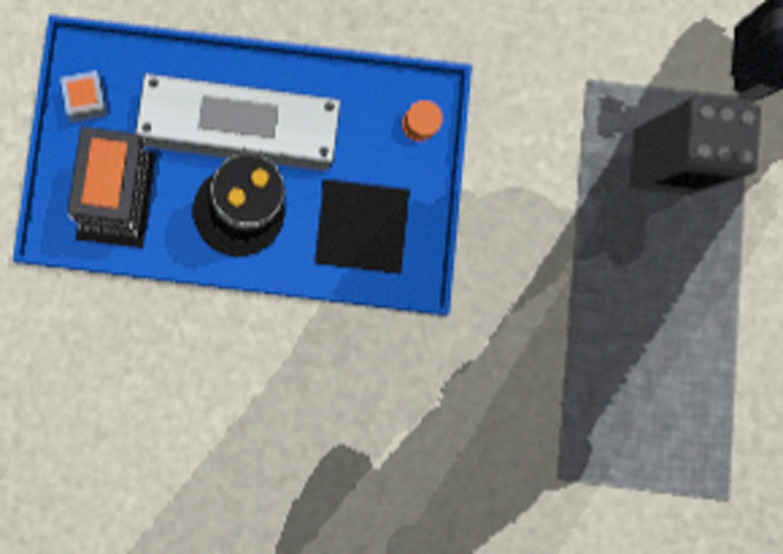

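```bash
python3 -m crank '[[-0.022,0.1,0,0,0.5],[-0.022,0.18,0,0,0.5],[-0.022,0.2,0,0,0.5],[-0.022,0.2,0,0,0.5],[-0.022,0.2,0,0,0.5],[-0.022,0.2,0,0,0.5],[-0.022,0.2,0,0,0.5],[-0.022,0.158,0,0,0.5]]' 40; python3 -m crank '[[0,0,0,0,0.5],[0,0,0,0,0.5],[0,0,0,0,0.5],[0,0,-0.15,0,0.5],[0,0,-0.17,0,0.5],[0,0,0,0,0.5],[0,0,0,0,0.5]]'
```

```text
clock: 7.45
tcp_pos: [0.5421, -0.0194, 0.191]
orientation: [-0.215, -3.131, -0.0]
contact_force: [0.6, 0.3, 0.4]
grip_width: 0.0645
gripper_force: 0.0
clock: 8.03
tcp_pos: [0.5423, -0.025, 0.1276]
orientation: [-0.223, -3.129, 0.003]
contact_force: [-0.1, -0.3, 1.1]
grip_width: 0.0642
gripper_force: 0.0
```

```bash
python3 -m crank '[[0.015,0.005,0,0,0.5],[0,0,-0.15,0,0.5],[0,0,-0.13,0,0.5],[0,0,-0.05,0,0.5],[0,0,0,0,0.5],[0,0,0,0,0.5],[0,0,0,0,0.5]]'; python3 -m crank '[[0,0,0,0,-1],[0,0,0,0,-1],[0,0,0,0,-1],[0,0,0,0,-1],[0,0,0,0,-1],[0,0,0,0,-1]]' 40; python3 -m crank '[[0,0,0.1,0,-1],[0,0,0.2,0,-1],[0,0,0.2,0,-1],[0,0,0.2,0,-1],[0,0,0,0,-1],[0,0,0,0,-1],[0,0,0,0,-1]]'
```

```text
clock: 8.62
tcp_pos: [0.5484, -0.0223, 0.0647]
orientation: [0.219, 3.131, 0.001]
contact_force: [0.5, -0.0, -0.0]
grip_width: 0.0641
gripper_force: 0.0
clock: 9.12
tcp_pos: [0.5482, -0.0225, 0.0644]
orientation: [0.22, 3.131, 0.0]
contact_force: [-0.1, -1.1, 7.7]
grip_width: 0.0434
gripper_force: 39.1
clock: 9.7
tcp_pos: [0.5462, -0.0217, 0.2025]
orientation: [-0.218, -3.133, -0.001]
contact_force: [-0.3, 0.6, -2.3]
grip_width: 0.0436
gripper_force: 41.3
```

```bash
python3 -m crank '[[-0.03,-0.1,0,0,-1],[-0.03,-0.17,0,0,-1],[-0.03,-0.2,0,0,-1],[-0.03,-0.2,0,0,-1],[-0.03,-0.2,0,0,-1],[-0.03,-0.2,0,0,-1],[-0.03,-0.2,0,0,-1],[-0.03,-0.12,0,0,-1]]' 40; python3 -m crank '[[0,0,0,0,-1],[0,0,-0.1,0,-1],[0,0,-0.17,0,-1],[0,0,-0.18,0,-1],[0,0,-0.12,0,-1],[0,0,-0.06,0,-1],[0,0,-0.04,0,-1],[0,0,0,0,-1]]';python3 -m crank '[[0,0,0,0,-1],[0,0,0,0,-1],[0,0,0,0,-1],[0,0,0,0,-1]]'
```

```text
clock: 10.37
tcp_pos: [0.4962, -0.3042, 0.2011]
orientation: [-0.225, -3.13, 0.002]
contact_force: [0.4, -0.3, -0.8]
grip_width: 0.0435
gripper_force: 41.1
clock: 11.03
tcp_pos: [0.4978, -0.2993, 0.0671]
orientation: [-0.219, -3.13, -0.002]
contact_force: [-0.9, -0.9, -1.4]
grip_width: 0.0432
gripper_force: 41.1
clock: 11.37
tcp_pos: [0.4997, -0.3004, 0.0701]
orientation: [0.219, 3.132, -0.001]
contact_force: [-0.0, -0.7, -1.8]
grip_width: 0.0432
gripper_force: 41.1
```

```bash
python3 -m crank '[[0,0,-0.02,0,-1],[0,0,-0.02,0,-1],[0,0,0,0,-1],[0,0,0,0,-1],[0,0,0,0,-1],[0,0,0,0,-1]]'; python3 -m crank '[[0,0,-0.004,0,-1],[0,0,-0.004,0,-1],[0,0,0,0,-1],[0,0,0,0,-1],[0,0,0,0,-1]]'
```

```text
clock: 11.87
tcp_pos: [0.4992, -0.3006, 0.0611]
orientation: [0.219, 3.133, -0.001]
contact_force: [-0.2, -2.2, 0.8]
grip_width: 0.0432
gripper_force: 40.6
clock: 12.28
tcp_pos: [0.4998, -0.3011, 0.0607]
orientation: [0.219, 3.132, -0.001]
contact_force: [-1.9, -0.5, 11.3]
grip_width: 0.0431
gripper_force: 40.1
```

```bash
python3 -m crank '[[0,0,0,0,0.5],[0,0,0,0,0.5],[0,0,0,0,0.5],[0,0,0,0,0.5],[0,0,0.1,0,0.5],[0,0,0.2,0,0.5],[0,0,0.2,0,0.5],[0,0,0.2,0,0.5]]' 40; python3 -m crank '[[0,0.1,0,0,0.5],[0.03,0.2,0,0,0.5],[0.03,0.2,0,0,0.5],[0.04,0.2,0,0,0.5],[0.04,0.2,0,0,0.5],[0.04,0.2,0,0,0.5],[0.04,0.2,0,0,0.5],[0.04,0.2,0,0,0.5]]';python3 -m crank '[[0.025,0.2,0,0,0.5],[0,0.113,0,0,0.5],[0,0,-0.1,0,0.5],[0,0,-0.15,0,0.5],[0,0,-0.1,0,0.5],[0,0,0,0,0.5],[0,0,0,0,0.5],[0,0,0,0,0.5]]'
```

```text
clock: 12.95
tcp_pos: [0.4981, -0.2997, 0.2002]
orientation: [-0.219, -3.132, -0.001]
contact_force: [1.1, 0.0, -0.3]
grip_width: 0.0641
gripper_force: 0.0
clock: 13.62
tcp_pos: [0.5506, 0.0021, 0.1992]
orientation: [-0.219, -3.134, -0.0]
contact_force: [1.3, -0.8, -0.1]
grip_width: 0.064
gripper_force: 0.0
clock: 14.28
tcp_pos: [0.5566, 0.0624, 0.1303]
orientation: [0.22, 3.133, 0.0]
contact_force: [1.1, 0.0, 0.4]
grip_width: 0.064
gripper_force: 0.0
```

```bash
python3 -m crank '[[0,0,-0.1,0,0.5],[0,0,-0.15,0,0.5],[0,0,-0.1,0,0.5],[0,0,0,0,0.5],[0,0,0,0,0.5],[0,0,0,0,0.5]]' 40; python3 -m crank '[[0,0,0,0,-1],[0,0,0,0,-1],[0,0,0,0,-1],[0,0,0,0,-1],[0,0,0,0,-1],[0,0,0,0,-1],[0,0,0,0,-1]]' 40;python3 -m crank '[[0,0,0.1,0,-1],[0,0,0.2,0,-1],[0,0,0.2,0,-1],[0,0,0.2,0,-1],[0,0,0,0,-1],[0,0,0,0,-1],[0,0,0,0,-1]]'
```

```text
clock: 14.78
tcp_pos: [0.5574, 0.0625, 0.0612]
orientation: [0.219, 3.131, 0.001]
contact_force: [-0.7, -0.2, -0.2]
grip_width: 0.0642
gripper_force: 0.0
clock: 15.37
tcp_pos: [0.5571, 0.0624, 0.0609]
orientation: [0.219, 3.131, 0.001]
contact_force: [-1.3, -0.9, 7.9]
grip_width: 0.0377
gripper_force: 42.3
clock: 15.95
tcp_pos: [0.555, 0.0627, 0.1986]
orientation: [-0.218, -3.133, -0.0]
contact_force: [0.2, 0.0, -4.1]
grip_width: 0.0375
gripper_force: 42.2
```

```bash
python3 -m crank '[[-0.04,-0.1,0,0,-1],[-0.072,-0.176,0,0,-1],[-0.072,-0.176,0,0,-1],[-0.072,-0.176,0,0,-1],[-0.072,-0.176,0,0,-1],[-0.072,-0.176,0,0,-1],[-0.072,-0.176,0,0,-1],[-0.072,-0.176,0,0,-1]]'; python3 -m crank '[[-0.072,-0.176,0,0,-1],[-0.072,-0.176,0,0,-1],[-0.03,-0.076,0,0,-1],[0,0,0,0,-1],[0,0,-0.1,0,-1],[0,0,-0.18,0,-1],[0,0,-0.17,0,-1],[0,0,-0.1,0,-1]]';python3 -m crank '[[0,0,-0.06,0,-1],[0,0,0,0,-1],[0,0,0,0,-1],[0,0,0,0,-1],[0,0,0,0,-1]]'
```

```text
clock: 16.62
tcp_pos: [0.4446, -0.2047, 0.1974]
orientation: [-0.218, -3.13, -0.001]
contact_force: [0.8, 0.6, -3.4]
grip_width: 0.0374
gripper_force: 42.2
clock: 17.28
tcp_pos: [0.4099, -0.2867, 0.0848]
orientation: [-0.217, -3.128, -0.004]
contact_force: [-0.5, 0.4, -3.2]
grip_width: 0.0372
gripper_force: 42.2
clock: 17.7
tcp_pos: [0.4134, -0.2899, 0.0786]
orientation: [0.219, 3.132, -0.001]
contact_force: [-0.1, 0.2, -3.5]
grip_width: 0.0377
gripper_force: 42.2
```

Need z ≈ 0.0575: 21 mm down.

```bash
python3 -m crank '[[0,0,-0.04,0,-1],[0,0,-0.04,0,-1],[0,0,-0.015,0,-1],[0,0,0,0,-1],[0,0,0,0,-1],[0,0,0,0,-1],[0,0,0,0,-1]]'; python3 -m crank '[[0,0,-0.005,0,-1],[0,0,-0.005,0,-1],[0,0,0,0,-1],[0,0,0,0,-1],[0,0,0,0,-1]]'
```

```text
clock: 18.28
tcp_pos: [0.4123, -0.2894, 0.0583]
orientation: [-0.219, -3.134, -0.0]
contact_force: [-1.3, -0.6, -2.4]
grip_width: 0.0378
gripper_force: 40.2
clock: 18.7
tcp_pos: [0.4125, -0.2899, 0.0573]
orientation: [0.22, 3.133, 0.0]
contact_force: [-3.4, 1.8, 10.5]
grip_width: 0.0373
gripper_force: 41.7
```

```bash
python3 -m crank '[[0,0,0,0,0.5],[0,0,0,0,0.5],[0,0,0,0,0.5],[0,0,0,0,0.5],[0,0,0.1,0,0.5],[0,0,0.2,0,0.5],[0,0,0.2,0,0.5],[0,0,0.2,0,0.5]]' 40
python3 - <<'E'
from h import *
print(r.get_obs()['joints'])
im=r.grab_frame('top'); cv2.imwrite('pics/top2.png',im)
c=cam('top'); hsv=cv2.cvtColor(im,cv2.COLOR_BGR2HSV)
def cont(m,off,z):
    m=cv2.morphologyEx(m,cv2.MORPH_CLOSE,np.ones((3,3)))
    for q in cv2.findContours(m,cv2.RETR_EXTERNAL,cv2.CHAIN_APPROX_NONE)[0]:
        if cv2.contourArea(q)<200: continue
        P=(ray('top',q.reshape(-1,2)+off,z,c)[:,:2]*1000).astype(np.float32); R=cv2.minAreaRect(P); M=cv2.moments(P)
        print(np.round(R[0],1),np.round(R[1],1),round(R[2],1),np.round([M['m10']/M['m00'],M['m01']/M['m00']],1))
roi=hsv[190:290,265:425]
print('pads');cont(cv2.inRange(roi,(0,0,0),(180,255,45))&~cv2.inRange(roi,(105,160,20),(125,255,255)),[265,190],.006)
cv2.imwrite('pics/top2c.png',cv2.resize(im[175:380,255:545],None,fx=2.7,fy=2.7,interpolation=cv2.INTER_CUBIC))
E
```

```text
clock: 19.37
tcp_pos: [0.4116, -0.2894, 0.1975]
orientation: [-0.219, -3.132, 0.0]
contact_force: [1.5, 0.3, 1.0]
grip_width: 0.0639
gripper_force: 0.0
[-0.05566121  0.26690455  0.64835381  2.02757432 -0.20177769  0.91096206
  2.13129883]
pads
[ 534.4 -104.8] [56.7 55.5] 82.7 [ 534.4 -104.7]
[544.9 -21.7] [58.4 58.8] 89.9 [545.  -21.5]
[555.6  61.9] [45.3 63.8] 82.7 [555.7  61.7]
```

View pics/top2c.png

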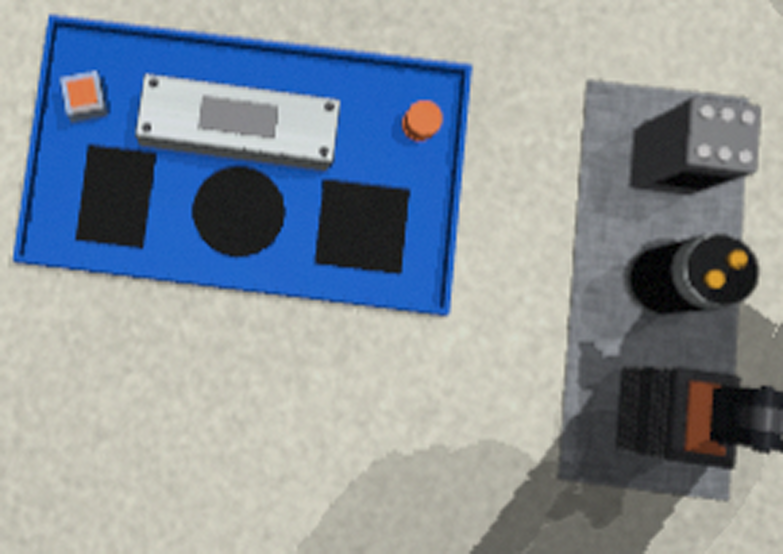

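```bash
python3 -m crank '[[0.05,0.1,0,-0.1,0.5],[0.073,0.104,0,-0.15,0.5],[0.073,0.104,0,-0.15,0.5],[0.073,0.104,0,-0.15,0.5],[0.073,0.104,0,-0.15,0.5],[0.073,0.104,0,-0.15,0.5],[0.073,0.104,0,-0.15,0.5],[0.073,0.104,0,-0.15,0.5]]' 40; python3 -m crank '[[0.073,0.104,0,-0.15,0.5],[0.073,0.104,0,-0.15,0.5],[0.073,0.104,0,-0.15,0.5],[0.073,0.104,0,-0.15,0.5],[0.073,0.104,0,-0.15,0.5],[0.073,0.104,0,-0.15,0.5],[0.027,0,0,-0.1,0.5],[0,0,0,0,0.5]]';python3 -m crank '[[0,0,0,0,0.5],[0,0,0,0,0.5],[0,0,0,0,0.5],[0,0,0,0,0.5]]'
cat >> h.py <<'E'
def st():
    o=r.get_obs(); R=cv2.Rodrigues(np.array(o['orientation']))[0]
    print('tcp',np.round(o['tcp_pos']*1000,1),'ydir',np.round(np.degrees(np.arctan2(R[1,1],R[0,1])),2),'z',np.round(R[:,2],3),'F',np.round(o['contact_force'],1),'t',o['clock'])
E
python3 -c 'from h import *;st()'
```

```text
clock: 20.08
tcp_pos: [0.5251, -0.1226, 0.1962]
orientation: [1.572, 2.72, 0.0]
contact_force: [0.6, 0.2, 0.7]
grip_width: 0.0637
gripper_force: 0.0
clock: 20.75
tcp_pos: [0.6187, 0.0033, 0.1954]
orientation: [2.486, 1.92, -0.001]
contact_force: [-0.1, -0.3, 0.1]
grip_width: 0.0641
gripper_force: 0.0
clock: 21.08
tcp_pos: [0.617, -0.0001, 0.1966]
orientation: [-2.488, -1.917, -0.001]
contact_force: [-0.7, -0.8, -0.7]
grip_width: 0.0638
gripper_force: 0.0
tcp [ 6.170e+02 -1.000e-01  1.966e+02] ydir -14.78 z [ 0.     0.001 -1.   ] F [-0.7 -0.8 -0.7] t 21.0833
```

```bash
python3 -m crank '[[-0.074,-0.101,0,0.151,0.5],[0,0,-0.12,0,0.5],[0,0,-0.16,0,0.5],[0,0,-0.16,0,0.5],[0,0,-0.12,0,0.5],[0,0,0,0,0.5],[0,0,0,0,0.5],[0,0,0,0,0.5]]'; python3 -c 'from h import *;st()'
```

```text
clock: 21.75
tcp_pos: [0.6036, -0.02, 0.0859]
orientation: [2.37, 2.061, 0.002]
contact_force: [0.7, 0.3, 0.2]
grip_width: 0.0641
gripper_force: 0.0
tcp [603.6 -20.   85.9] ydir -7.98 z [ 0.002 -0.    -1.   ] F [0.7 0.3 0.2] t 21.75
```

```bash
python3 -m crank '[[-0.004,0,-0.12,0,0.5],[0,0,-0.14,0,0.5],[0,0,-0.08,0,0.5],[0,0,-0.03,0,0.5],[0,0,0,0,0.5],[0,0,0,0,0.5],[0,0,0,0,0.5]]' 50;  python3 -c 'from h import *;st()'; python3 -m crank '[[0,0,0,0,-1],[0,0,0,0,-1],[0,0,0,0,-1],[0,0,0,0,-1],[0,0,0,0,-1],[0,0,0,0,-1],[0,0,0,0,-1]]' 50;  python3 -c 'from h import *;st()'; python3 -m crank '[[0,0,0.05,0,-1],[0,0,0.1,0,-1],[0,0,0.15,0,-1],[0,0,0.15,0,-1],[0,0,0,0,-1],[0,0,0,0,-1],[0,0,0,0,-1]]';  python3 -c 'from h import *;st()'
```

```text
clock: 22.33
tcp_pos: [0.6034, -0.0195, 0.0122]
orientation: [2.369, 2.061, 0.004]
contact_force: [-0.0, -0.3, 0.2]
grip_width: 0.0641
gripper_force: 0.0
tcp [603.4 -19.5  12.2] ydir -7.95 z [ 0.003  0.    -1.   ] F [-0.  -0.3  0.2] t 22.3333
clock: 22.92
tcp_pos: [0.6028, -0.0192, 0.0116]
orientation: [2.369, 2.062, 0.003]
contact_force: [-0.5, 0.5, 6.4]
grip_width: 0.0411
gripper_force: 52.5
tcp [602.8 -19.2  11.6] ydir -7.95 z [ 0.002  0.001 -1.   ] F [-0.5  0.5  6.4] t 22.9167
clock: 23.5
tcp_pos: [0.6011, -0.0187, 0.0998]
orientation: [-2.369, -2.062, 0.001]
contact_force: [0.2, 0.4, -4.6]
grip_width: 0.0419
gripper_force: 51.6
tcp [601.1 -18.7  99.8] ydir -7.92 z [-0.001  0.001 -1.   ] F [ 0.2  0.4 -4.6] t 23.5
```

```bash
python3 -m crank '[[-0.03,0.1,0,0,-1],[-0.054,0.174,0,0,-1],[-0.054,0.174,0,-0.042,-1],[-0.054,0.174,0,0,-1],[-0.054,0.174,0,0,-1],[-0.054,0.174,0,0,-1],[-0.054,0.174,0,0,-1],[-0.054,0.174,0,0,-1]]'; python3 -m crank '[[-0.054,0.174,0,0,-1],[-0.05,0.16,0,0,-1],[-0.026,0.088,0,0,-1],[0,0,0,0,-1],[0,0,0,0,-1],[0,0,0,0,-1],[0,0,0,0,-1]]'; python3 -c 'from h import *;st()'
```

```text
clock: 24.17
tcp_pos: [0.5182, 0.2455, 0.0987]
orientation: [-2.403, -2.023, 0.005]
contact_force: [0.9, 0.4, -3.1]
grip_width: 0.0411
gripper_force: 51.5
clock: 24.75
tcp_pos: [0.4944, 0.3267, 0.0997]
orientation: [2.406, 2.019, -0.003]
contact_force: [-0.2, 0.5, -4.0]
grip_width: 0.0416
gripper_force: 51.6
tcp [494.4 326.7  99.7] ydir -9.97 z [-0.001 -0.002 -1.   ] F [-0.2  0.5 -4. ] t 24.75
```

```bash
python3 -m crank '[[-0.003,0.013,-0.1,0,-1],[0,0,-0.12,0,-1],[0,0,-0.07,0,-1],[0,0,0,0,-1],[0,0,0,0,-1],[0,0,0,0,-1],[0,0,0,0,-1]]'
python3 - <<'E'
from h import *
st(); im=r.grab_frame('top'); cv2.imwrite('pics/top3.png',im)
cv2.imwrite('pics/top3c.png',cv2.resize(im[240:320,80:220],None,fx=5.5,fy=5.5,interpolation=cv2.INTER_CUBIC))
E
```

```text
clock: 25.33
tcp_pos: [0.4948, 0.3314, 0.0435]
orientation: [2.404, 2.022, 0.003]
contact_force: [0.2, -0.1, -4.5]
grip_width: 0.0414
gripper_force: 51.5
tcp [494.8 331.4  43.5] ydir -9.88 z [ 0.002  0.001 -1.   ] F [ 0.2 -0.1 -4.5] t 25.3333
```

View pics/top3c.png

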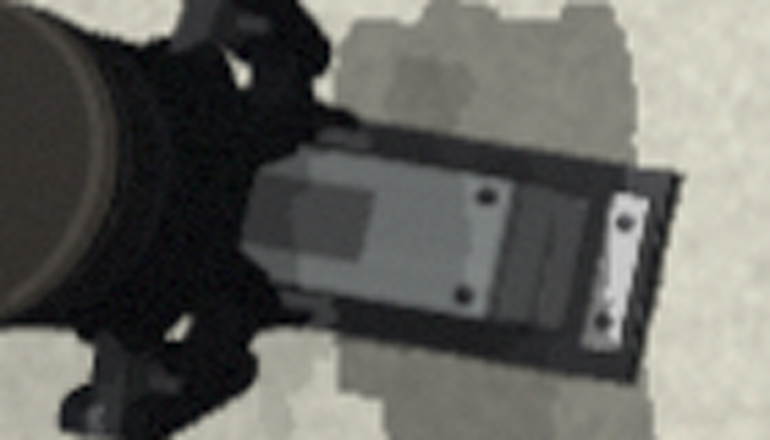

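Run:
```python
from h import *
f=lambda a:[(80+u/5.5-.4,240+v/5.5-.4) for u,v in a]
E=ray('top',f([(517,183),(490,318)]),.0759)*1000; print(E, E.mean(0))
y=np.array([np.cos(np.radians(80.1)),np.sin(np.radians(80.1)),0]); print('centre',E.mean(0)+65*y)
im=cv2.imread('pics/top0.png')
# stop inner edges from first picture: bright stops
c=cam('top');g=cv2.inRange(cv2.cvtColor(im,cv2.COLOR_BGR2HSV),(0,0,145),(180,60,255))
for roi in((96,250,112,296),(180,262,206,308)):
    x0,y0,x1,y1=roi;m=g[y0:y1,x0:x1]&cv2.inRange(im[y0:y1,x0:x1],(0,0,0),(255,255,255))
    n,_,s,ce=cv2.connectedComponentsWithStats(m);print([(s[i,4],np.round(ray('top',ce[i]+[x0,y0],.022,c)[0]*1000,1)) for i in range(1,n) if s[i,4]>40])
```

```text
[[503.58080613 260.9927878   75.9       ]
 [463.32790099 266.93282933  75.9       ]] [483.45435356 263.96280856  75.9       ]
centre [494.62974508 327.99491476  75.9       ]
[(np.int32(327), array([522.9, 410.7,  22. ]))]
[(np.int32(383), array([495.8, 236. ,  22. ])), (np.int32(148), array([479.4, 247.1,  22. ]))]
```

```bash
python3 -m crank '[[-0.005,0.001,-0.05,0,-1],[0,0,-0.05,0,-1],[0,0,-0.02,0,-1],[0,0,0,0,-1],[0,0,0,0,-1],[0,0,0,0,-1],[0,0,0,0,-1]]'; python3 -c 'from h import *;st()'
```

```text
clock: 25.97
tcp_pos: [0.4925, 0.3314, 0.0179]
orientation: [2.404, 2.023, -0.001]
contact_force: [0.0, 0.4, -3.6]
grip_width: 0.0414
gripper_force: 51.8
tcp [492.5 331.4  17.9] ydir -9.83 z [-0. -0. -1.] F [ 0.   0.4 -3.6] t 25.9667
```

```bash
python3 -m crank '[[0.003,0,-0.005,0,-1],[0,0,0,0,-1],[0,0,0,0,-1],[0,0,0,0,-1]]'; python3 -c 'from h import *;st()'; python3 -m crank '[[0,0,-0.004,0,-1],[0,0,0,0,-1],[0,0,0,0,-1],[0,0,0,0,-1]]'; python3 -c 'from h import *;st()'
```

```text
clock: 26.3
tcp_pos: [0.4929, 0.3315, 0.0175]
orientation: [-2.403, -2.022, 0.001]
contact_force: [-4.0, -1.0, 5.1]
grip_width: 0.0412
gripper_force: 52.8
tcp [492.9 331.5  17.5] ydir -9.84 z [-0.001  0.    -1.   ] F [-4.  -1.   5.1] t 26.3
clock: 26.63
tcp_pos: [0.493, 0.3315, 0.0175]
orientation: [-2.403, -2.022, 0.001]
contact_force: [-6.6, -2.5, 14.5]
grip_width: 0.0414
gripper_force: 53.9
tcp [493.  331.5  17.5] ydir -9.84 z [-0.001  0.001 -1.   ] F [-6.6 -2.5 14.5] t 26.6333
```

```bash
python3 -m crank '[[0,0,0,0,0.5],[0,0,0,0,0.5],[0,0,0,0,0.5],[0,0,0,0,0.5],[0,0,0.1,0,0.5],[0,0,0.2,0,0.5],[0,0,0.2,0,0.5],[0,0,0.2,0,0.5]]' 40; python3 -m crank '[[0.03,-0.1,0.15,0.1,0.5],[0.03,-0.19,0,0.145,0.5],[0.03,-0.19,0,0.145,0.5],[0.03,-0.19,0,0.145,0.5],[0.03,-0.19,0,0.145,0.5],[0.03,-0.19,0,0.145,0.5],[0.03,-0.19,0,0.145,0.5],[0.03,-0.19,0,0.145,0.5]]';python3 -m crank '[[0.03,-0.19,0,0.145,0.5],[0.03,-0.19,0,0.145,0.5],[0.03,-0.19,0,0.145,0.5],[0.03,-0.19,0,0.145,0.5],[0.03,-0.19,0,0.145,0.5],[0.03,-0.19,0,0.145,0.5],[0.01,-0.19,0,0.056,0.5],[0,-0.19,0,0,0.5]]'; python3 -m crank '[[0,-0.19,0,0,0.5],[0,-0.05,0,0,0.5],[0,0,0,0,0.5],[0,0,0,0,0.5],[0,0,0,0,0.5]]'
python3 - <<'E'
from h import *
st(); im=r.grab_frame('top'); cv2.imwrite('pics/top4.png',im)
a=cv2.resize(im[240:320,80:220],None,fx=4,fy=4,interpolation=cv2.INTER_CUBIC); cv2.imwrite('pics/top4c.png',a)
hsv=cv2.cvtColor(im,cv2.COLOR_BGR2HSV); c=cam('top')
m=cv2.inRange(hsv,(0,0,120),(180,90,255))
m[:250]=0;m[305:]=0;m[:,:112]=0;m[:,186:]=0
m=cv2.morphologyEx(m,cv2.MORPH_CLOSE,np.ones((5,5)))
q=max(cv2.findContours(m,cv2.RETR_EXTERNAL,cv2.CHAIN_APPROX_NONE)[0],key=cv2.contourArea)
R=cv2.minAreaRect((ray('top',q.reshape(-1,2),.05,c)[:,:2]*1000).astype(np.float32));print(R)
E
```

```text
clock: 27.3
tcp_pos: [0.4932, 0.331, 0.1577]
orientation: [2.404, 2.022, -0.002]
contact_force: [0.4, 1.0, 0.4]
grip_width: 0.0641
gripper_force: 0.0
clock: 27.97
tcp_pos: [0.5415, 0.0436, 0.1867]
orientation: [1.311, 2.854, 0.001]
contact_force: [0.3, -0.9, -0.3]
grip_width: 0.0643
gripper_force: 0.0
clock: 28.63
tcp_pos: [0.5796, -0.2606, 0.1864]
orientation: [0.215, 3.134, -0.0]
contact_force: [0.7, 0.2, 0.1]
grip_width: 0.0643
gripper_force: 0.0
clock: 29.05
tcp_pos: [0.5798, -0.3047, 0.1861]
orientation: [-0.216, -3.134, -0.002]
contact_force: [0.4, 0.2, -0.4]
grip_width: 0.064
gripper_force: 0.0
tcp [ 579.8 -304.7  186.1] ydir 82.1 z [-0.     0.001 -1.   ] F [ 0.4  0.2 -0.4] t 29.05
((491.9179382324219, 322.9383850097656), (116.03666687011719, 41.98493957519531), 80.09514617919922)
```

View pics/top4c.png

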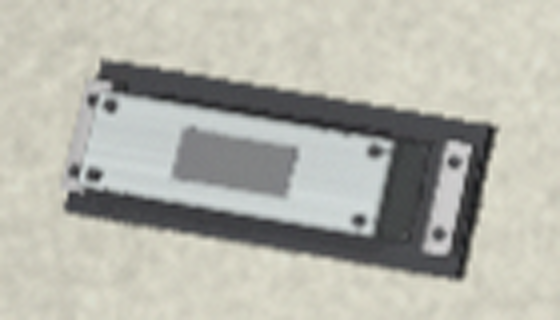

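Run:
```python
from h import *
f=lambda a:[(80+u/4-.4,240+v/4-.4) for u,v in a]
E=ray('top',f([(101,93),(80,188),(393,142),(373,237)]),.05)*1000; print(np.round(E,1), E.mean(0), np.linalg.norm(E[0]-E[2]))
print(ray('top',f([(236,162)]),.05)*1000)
```

```text
[[523.4 389.1  50. ]
 [482.7 394.9  50. ]
 [501.9 262.8  50. ]
 [461.6 269.2  50. ]] [492.3882713 328.9987459  50.       ] 128.11943487496123
[[493.55573029 329.34365431  50.        ]]
```

```bash
python3 -m crank '[[-0.003,-0.03,0,0,0.5],[0,0,-0.1,0,0.5],[0,0,-0.18,0,0.5],[0,0,-0.18,0,0.5],[0,0,-0.12,0,0.5],[0,0,-0.06,0,0.5],[0,0,0,0,0.5],[0,0,0,0,0.5]]' 40; python3 -m crank '[[0,0,0,0,0.5],[0,0,0,0,0.5]]'; python3 -c 'from h import *;st()'
```

```text
clock: 29.77
tcp_pos: [0.5792, -0.3124, 0.059]
orientation: [0.218, 3.134, -0.0]
contact_force: [-0.2, 0.0, 1.7]
grip_width: 0.0643
gripper_force: 0.0
clock: 29.93
tcp_pos: [0.58, -0.3132, 0.0607]
orientation: [0.219, 3.131, -0.002]
contact_force: [-0.4, 0.4, 0.9]
grip_width: 0.0644
gripper_force: 0.0
tcp [ 580.  -313.2   60.7] ydir 82.01 z [ 0.003 -0.001 -1.   ] F [-0.4  0.4  0.9] t 29.9333
```

```bash
python3 -m crank '[[-0.002,0.012,-0.017,0,0.5],[0,0,0,0,0.5],[0,0,0,0,0.5],[0,0,0,0,0.5]]'; python3 -c 'from h import *;st()'; python3 -m crank '[[0,0,0,0,-1],[0,0,0,0,-1],[0,0,0,0,-1],[0,0,0,0,-1],[0,0,0,0,-1],[0,0,0,0,-1]]' 40;  python3 -c 'from h import *;st()'; python3 -m crank '[[0,0,0.1,0,-1],[0,0,0.2,0,-1],[0,0,0.2,0,-1],[0,0,0.2,0,-1],[0,0,0,0,-1],[-0.03,0.1,0,0,-1],[-0.04,0.19,0,0.017,-1],[-0.04,0.19,0,0,-1]]'; python3 -m crank '[[-0.04,0.19,0,0,-1],[-0.04,0.19,0,0,-1],[-0.035,0.172,0,0,-1],[0,0,0,0,-1],[0,0,0,0,-1],[0,0,0,0,-1],[0,0,0,0,-1],[0,0,0,0,-1]]';  python3 -c 'from h import *;st()'
```

```text
clock: 30.27
tcp_pos: [0.5785, -0.31, 0.0554]
orientation: [0.219, 3.134, 0.0]
contact_force: [-0.6, -0.7, -0.5]
grip_width: 0.0639
gripper_force: 0.0
tcp [ 578.5 -310.    55.4] ydir 82.02 z [ 0. -0. -1.] F [-0.6 -0.7 -0.5] t 30.2667
clock: 30.77
tcp_pos: [0.5784, -0.3103, 0.0553]
orientation: [0.219, 3.134, -0.0]
contact_force: [0.6, -0.6, 2.1]
grip_width: 0.0416
gripper_force: 41.2
tcp [ 578.4 -310.3   55.3] ydir 82.0 z [ 0. -0. -1.] F [ 0.6 -0.6  2.1] t 30.7667
clock: 31.43
tcp_pos: [0.5552, -0.2142, 0.1946]
orientation: [-0.202, -3.135, 0.001]
contact_force: [1.4, 1.5, -0.9]
grip_width: 0.0418
gripper_force: 41.2
clock: 32.1
tcp_pos: [0.5332, -0.1053, 0.195]
orientation: [-0.202, -3.135, 0.001]
contact_force: [0.1, 0.6, -2.1]
grip_width: 0.0419
gripper_force: 41.6
tcp [ 533.2 -105.3  195. ] ydir 82.62 z [-0.    -0.001 -1.   ] F [ 0.1  0.6 -2.1] t 32.1
```

```bash
python3 -m crank '[[0.006,0.003,-0.1,0,-1],[0,0,-0.16,0,-1],[0,0,-0.16,0,-1],[0,0,-0.12,0,-1],[0,0,-0.08,0,-1],[0,0,0,0,-1],[0,0,0,0,-1],[0,0,0,0,-1]]';python3 -m crank '[[0,0,0,0,-1],[0,0,0,0,-1]]';  python3 -c 'from h import *;st()'
```

```text
clock: 32.77
tcp_pos: [0.5354, -0.1041, 0.0721]
orientation: [0.2, 3.134, -0.001]
contact_force: [1.1, 0.2, -2.1]
grip_width: 0.0421
gripper_force: 41.3
clock: 32.93
tcp_pos: [0.5355, -0.1033, 0.0724]
orientation: [0.198, 3.133, 0.0]
contact_force: [-0.4, -0.1, -1.9]
grip_width: 0.0419
gripper_force: 41.3
tcp [ 535.5 -103.3   72.4] ydir 82.76 z [ 0.002  0.    -1.   ] F [-0.4 -0.1 -1.9] t 32.9333
```

```bash
python3 -m crank '[[-0.005,-0.007,-0.04,0,-1],[0,0,-0.02,0,-1],[0,0,0,0,-1],[0,0,0,0,-1],[0,0,0,0,-1],[0,0,0,0,-1]]'; python3 -c 'from h import *;st()'
```

```text
clock: 33.43
tcp_pos: [0.5336, -0.1044, 0.0591]
orientation: [0.198, 3.135, 0.0]
contact_force: [-0.2, 1.4, -1.5]
grip_width: 0.0414
gripper_force: 41.5
tcp [ 533.6 -104.4   59.1] ydir 82.78 z [ 0.  0. -1.] F [-0.2  1.4 -1.5] t 33.4333
```

```bash
python3 -m crank '[[0.004,-0.002,0,0,-1],[0,0,-0.005,0,-1],[0,0,-0.003,0,-1],[0,0,0,0,-1],[0,0,0,0,-1],[0,0,0,0,-1]]'; python3 -c 'from h import *;st()'
```

```text
clock: 33.93
tcp_pos: [0.5347, -0.105, 0.0582]
orientation: [0.198, 3.135, 0.001]
contact_force: [-1.5, 0.6, 5.7]
grip_width: 0.0418
gripper_force: 42.4
tcp [ 534.7 -105.    58.2] ydir 82.76 z [ 0.001  0.    -1.   ] F [-1.5  0.6  5.7] t 33.9333
```

```bash
python3 -m crank '[[0,0,0,0,0.5],[0,0,0,0,0.5],[0,0,0,0,0.5],[0,0,0,0,0.5],[0,0,0.1,0,0.5],[0,0,0.2,0,0.5],[0,0,0.2,0,0.5],[0,0,0.2,0,0.5]]' 40; python3 -m crank '[[-0.03,-0.1,0,0,0.5],[-0.03,-0.19,0,0,0.5],[-0.03,-0.19,0,0,0.5],[-0.03,-0.19,0,0,0.5],[-0.03,-0.19,0,0,0.5],[-0.026,-0.12,0,0,0.5],[0,0,0,0,0.5],[0,0,0,0,0.5]]'; python3 -m crank '[[0,0,0,0,0.5],[0,0,-0.1,0,0.5],[0,0,-0.16,0,0.5],[0,0,-0.14,0,0.5],[0,0,0,0,0.5],[0,0,0,0,0.5],[0,0,0,0,0.5]]'
python3 - <<'E'
from h import *
st(); im=r.grab_frame('top'); cv2.imwrite('pics/top5.png',im)
c=cam('top');hsv=cv2.cvtColor(im,cv2.COLOR_BGR2HSV); m=cv2.inRange(hsv,(0,0,75),(180,60,255)); m[:228]=0;m[275:]=0;m[:,:375]=0;m[:,418:]=0
m=cv2.morphologyEx(m,cv2.MORPH_CLOSE,np.ones((3,3)))
q=max(cv2.findContours(m,cv2.RETR_EXTERNAL,cv2.CHAIN_APPROX_NONE)[0],key=cv2.contourArea)
print(cv2.minAreaRect((ray('top',q.reshape(-1,2),.104,c)[:,:2]*1000).astype(np.float32)))
E
```

```text
clock: 34.6
tcp_pos: [0.5336, -0.105, 0.1987]
orientation: [-0.199, -3.134, 0.001]
contact_force: [0.8, 1.5, 0.1]
grip_width: 0.0643
gripper_force: 0.0
clock: 35.27
tcp_pos: [0.4981, -0.3027, 0.1974]
orientation: [-0.204, -3.135, 0.001]
contact_force: [0.2, 0.5, -1.0]
grip_width: 0.0642
gripper_force: 0.0
clock: 35.85
tcp_pos: [0.5002, -0.3005, 0.1188]
orientation: [0.196, 3.134, -0.001]
contact_force: [0.7, -0.2, 0.1]
grip_width: 0.0643
gripper_force: 0.0
tcp [ 500.2 -300.5  118.8] ydir 82.85 z [ 0.001 -0.    -1.   ] F [ 0.7 -0.2  0.1] t 35.85
((534.0575561523438, -103.29067993164062), (40.58522033691406, 41.02714538574219), 82.56580352783203)
```

```bash
python3 -m crank '[[-0.002,-0.002,-0.12,0,0.5],[0,0,-0.12,0,0.5],[0,0,-0.04,0,0.5],[0,0,0,0,0.5],[0,0,0,0,0.5],[0,0,0,0,0.5],[0,0,0,0,0.5]]'; python3 -c 'from h import *;st()'
```

```text
clock: 36.48
tcp_pos: [0.4997, -0.3019, 0.063]
orientation: [0.198, 3.133, -0.001]
contact_force: [1.2, -0.2, -0.1]
grip_width: 0.0638
gripper_force: 0.0
tcp [ 499.7 -301.9   63. ] ydir 82.77 z [ 0.002 -0.001 -1.   ] F [ 1.2 -0.2 -0.1] t 36.4833
```

```bash
python3 -m crank '[[0,0,0,0,-1],[0,0,0,0,-1],[0,0,0,0,-1],[0,0,0,0,-1],[0,0,0,0,-1],[0,0,0,0,-1]]' 40;  python3 -c 'from h import *;st()'; python3 -m crank '[[0,0,0.1,0,-1],[0,0,0.2,0,-1],[0,0,0.2,0,-1],[0,0,0.2,0,-1],[0,0,0,0,-1],[0.03,0.1,0,0,-1],[0.03,0.18,0,0,-1],[0.03,0.19,0,0,-1]]'; python3 -m crank '[[0.03,0.19,0,0,-1],[0.03,0.19,0,0,-1],[0.03,0.19,0,0,-1],[0.03,0.19,0,0,-1],[0.035,0.167,0,0,-1],[0,0,0,0,-1],[0,0,0,0,-1],[0,0,0,0,-1]]';  python3 -m crank '[[0,0,-0.1,0,-1],[0,0,-0.16,0,-1],[0,0,-0.16,0,-1],[0,0,-0.12,0,-1],[0,0,-0.08,0,-1],[0,0,0,0,-1],[0,0,0,0,-1],[0,0,0,0,-1]]';python3 -m crank '[[0,0,0,0,-1],[0,0,0,0,-1]]'; python3 -c 'from h import *;st()'
```

```text
clock: 36.98
tcp_pos: [0.4993, -0.3016, 0.0625]
orientation: [0.198, 3.134, -0.0]
contact_force: [-1.4, -0.1, 5.9]
grip_width: 0.0434
gripper_force: 39.9
tcp [ 499.3 -301.6   62.5] ydir 82.76 z [ 0.001 -0.    -1.   ] F [-1.4 -0.1  5.9] t 36.9833
clock: 37.65
tcp_pos: [0.5162, -0.2077, 0.2015]
orientation: [0.204, 3.135, -0.001]
contact_force: [1.3, 0.7, -2.1]
grip_width: 0.0431
gripper_force: 41.5
clock: 38.32
tcp_pos: [0.5472, -0.0224, 0.2012]
orientation: [-0.198, -3.135, 0.001]
contact_force: [0.2, -1.3, -1.1]
grip_width: 0.0433
gripper_force: 41.7
clock: 38.98
tcp_pos: [0.5485, -0.0232, 0.0786]
orientation: [0.201, 3.133, -0.0]
contact_force: [0.2, 0.1, -1.7]
grip_width: 0.0433
gripper_force: 41.6
clock: 39.15
tcp_pos: [0.5487, -0.0221, 0.0788]
orientation: [0.198, 3.133, 0.001]
contact_force: [0.2, -0.7, -1.5]
grip_width: 0.0429
gripper_force: 41.6
tcp [548.7 -22.1  78.8] ydir 82.75 z [ 0.002  0.    -1.   ] F [ 0.2 -0.7 -1.5] t 39.15
```

```bash
python3 -m crank '[[-0.002,0.002,-0.04,0,-1],[0,0,-0.02,0,-1],[0,0,0,0,-1],[0,0,0,0,-1],[0,0,0,0,-1],[0,0,0,0,-1]]'; python3 -c 'from h import *;st()';python3 -m crank '[[0,0,-0.004,0,-1],[0,0,0,0,-1],[0,0,0,0,-1],[0,0,0,0,-1]]'; python3 -c 'from h import *;st()'
```

```text
clock: 39.65
tcp_pos: [0.5472, -0.0214, 0.0653]
orientation: [-0.198, -3.135, 0.0]
contact_force: [1.5, 1.1, -1.9]
grip_width: 0.0433
gripper_force: 41.4
tcp [547.2 -21.4  65.3] ydir 82.78 z [-0.  0. -1.] F [ 1.5  1.1 -1.9] t 39.65
clock: 39.98
tcp_pos: [0.5473, -0.0214, 0.0653]
orientation: [-0.198, -3.135, -0.001]
contact_force: [-2.6, 0.4, 6.5]
grip_width: 0.0431
gripper_force: 42.2
tcp [547.3 -21.4  65.3] ydir 82.77 z [-0.     0.001 -1.   ] F [-2.6  0.4  6.5] t 39.9833
```

```bash
python3 -m crank '[[0,0,0,0,0.5],[0,0,0,0,0.5],[0,0,0,0,0.5],[0,0,0,0,0.5],[0,0,0.1,0,0.5],[0,0,0.2,0,0.5],[0,0,0.2,0,0.5],[0,0,0.2,0,0.5]]' 40; python3 -m crank '[[-0.05,-0.1,0,0,0.5],[-0.09,-0.17,0,0,0.5],[-0.09,-0.18,0,0,0.5],[-0.09,-0.18,0,0,0.5],[-0.09,-0.18,0,0,0.5],[-0.09,-0.18,0,0,0.5],[-0.09,-0.18,0,0,0.5],[-0.084,-0.172,0,0,0.5]]'; python3 -m crank '[[0,0,0,0,0.5],[0,0,-0.1,0,0.5],[0,0,-0.16,0,0.5],[0,0,-0.14,0,0.5],[0,0,0,0,0.5],[0,0,0,0,0.5],[0,0,0,0,0.5]]'; python3 -c 'from h import *;st()'
```

```text
clock: 40.65
tcp_pos: [0.5467, -0.0217, 0.2059]
orientation: [-0.199, -3.134, 0.001]
contact_force: [1.0, 1.1, 0.1]
grip_width: 0.0639
gripper_force: 0.0
clock: 41.32
tcp_pos: [0.4111, -0.2915, 0.2049]
orientation: [0.198, 3.135, 0.0]
contact_force: [1.5, -0.5, -0.7]
grip_width: 0.064
gripper_force: 0.0
clock: 41.9
tcp_pos: [0.4131, -0.2904, 0.1259]
orientation: [0.198, 3.134, -0.001]
contact_force: [0.2, 0.5, 0.3]
grip_width: 0.0642
gripper_force: 0.0
tcp [ 413.1 -290.4  125.9] ydir 82.76 z [ 0.001 -0.001 -1.   ] F [0.2 0.5 0.3] t 41.9
```

Down ≈ 68 mm to 0.0575, then grip.

```bash
python3 -m crank '[[-0.002,0,-0.12,0,0.5],[0,0,-0.15,0,0.5],[0,0,-0.07,0,0.5],[0,0,0,0,0.5],[0,0,0,0,0.5],[0,0,0,0,0.5],[0,0,0,0,0.5]]'; python3 -c 'from h import *;st()'; python3 -m crank '[[0,0,0,0,-1],[0,0,0,0,-1],[0,0,0,0,-1],[0,0,0,0,-1],[0,0,0,0,-1],[0,0,0,0,-1],[0,0,0,0,-1]]' 40;  python3 -c 'from h import *;st()'; python3 -m crank '[[0,0,0.1,0,-1],[0,0,0.2,0,-1],[0,0,0.2,0,-1],[0,0,0.2,0,-1],[0,0,0,0,-1],[0,0,0,0,-1],[0,0,0,0,-1]]';  python3 -c 'from h import *;st()'
```

```text
clock: 42.48
tcp_pos: [0.4134, -0.2906, 0.0585]
orientation: [0.198, 3.132, -0.002]
contact_force: [0.2, 0.2, 0.4]
grip_width: 0.0638
gripper_force: 0.0
tcp [ 413.4 -290.6   58.5] ydir 82.78 z [ 0.003 -0.001 -1.   ] F [0.2 0.2 0.4] t 42.4833
clock: 43.07
tcp_pos: [0.4127, -0.2902, 0.0576]
orientation: [0.198, 3.134, -0.0]
contact_force: [-0.5, 1.9, 6.7]
grip_width: 0.0377
gripper_force: 39.6
tcp [ 412.7 -290.2   57.6] ydir 82.77 z [ 0.001 -0.    -1.   ] F [-0.5  1.9  6.7] t 43.0667
clock: 43.65
tcp_pos: [0.4116, -0.289, 0.196]
orientation: [-0.197, -3.135, -0.002]
contact_force: [-0.7, 0.5, -3.1]
grip_width: 0.0375
gripper_force: 41.7
tcp [ 411.6 -289.   196. ] ydir 82.81 z [-0.001  0.001 -1.   ] F [-0.7  0.5 -3.1] t 43.65
```

```bash
python3 -m crank '[[0.04,0.1,0,0,-1],[0.072,0.176,0,0,-1],[0.072,0.176,0,0,-1],[0.072,0.176,0,0,-1],[0.072,0.176,0,0,-1],[0.072,0.176,0,0,-1],[0.072,0.176,0,0,-1],[0.072,0.176,0,0,-1]]'; python3 -m crank '[[0.072,0.176,0,0,-1],[0.072,0.176,0,0,-1],[0.036,0.071,0,0,-1],[0,0,0,0,-1],[0,0,0,0,-1],[0,0,0,0,-1],[0,0,0,0,-1]]'; python3 -c 'from h import *;st()'; python3 -m crank '[[0,0,-0.1,0,-1],[0,0,-0.16,0,-1],[0,0,-0.16,0,-1],[0,0,-0.12,0,-1],[0,0,-0.07,0,-1],[0,0,0,0,-1],[0,0,0,0,-1],[0,0,0,0,-1]]';python3 -m crank '[[0,0,0,0,-1],[0,0,0,0,-1]]'; python3 -c 'from h import *;st()'
```

```text
clock: 44.32
tcp_pos: [0.5196, -0.0216, 0.1945]
orientation: [-0.198, -3.131, 0.001]
contact_force: [0.3, -1.9, -1.8]
grip_width: 0.0378
gripper_force: 41.7
clock: 44.9
tcp_pos: [0.5559, 0.0592, 0.1958]
orientation: [-0.202, -3.133, 0.002]
contact_force: [-0.5, -1.1, -3.3]
grip_width: 0.0378
gripper_force: 41.7
tcp [555.9  59.2 195.8] ydir 82.63 z [-0.002 -0.001 -1.   ] F [-0.5 -1.1 -3.3] t 44.9
clock: 45.57
tcp_pos: [0.5577, 0.0603, 0.0758]
orientation: [0.2, 3.134, 0.0]
contact_force: [0.2, -0.8, -2.2]
grip_width: 0.0378
gripper_force: 41.5
clock: 45.73
tcp_pos: [0.5578, 0.0611, 0.076]
orientation: [0.198, 3.133, 0.001]
contact_force: [-0.3, -0.2, -2.5]
grip_width: 0.0376
gripper_force: 41.6
tcp [557.8  61.1  76. ] ydir 82.76 z [ 0.002  0.001 -1.   ] F [-0.3 -0.2 -2.5] t 45.7333
```

Contact at about 0.0606.

```bash
python3 -m crank '[[-0.003,0.003,-0.045,0,-1],[0,0,-0.025,0,-1],[0,0,0,0,-1],[0,0,0,0,-1],[0,0,0,0,-1],[0,0,0,0,-1]]'; python3 -c 'from h import *;st()'
```

```text
clock: 46.23
tcp_pos: [0.5561, 0.0618, 0.0605]
orientation: [-0.198, -3.135, 0.0]
contact_force: [0.1, -1.0, -3.6]
grip_width: 0.0376
gripper_force: 41.4
tcp [556.1  61.8  60.5] ydir 82.78 z [-0. -0. -1.] F [ 0.1 -1.  -3.6] t 46.2333
```

```bash
python3 -m crank '[[0,0,-0.006,0,-1],[0,0,0,0,-1],[0,0,0,0,-1],[0,0,0,0,-1]]'; python3 -c 'from h import *;st()'; python3 -m crank '[[0,0,0,0,0.5],[0,0,0,0,0.5],[0,0,0,0,0.5],[0,0,0,0,0.5],[0,0,0.1,0,0.5],[0,0,0.2,0,0.5],[0,0,0.2,0,0.5],[0,0,0.2,0,0.5]]'; python3 -m crank '[[-0.08,-0.1,0.1,0,0.5],[-0.08,-0.1,0.1,0,0.5],[-0.06,-0.1,0.15,0,0.5],[0,-0.12,0.15,0,0.5],[0,0,0,0,0.5],[0,0,0,0,0.5],[0,0,0,0,0.5],[0,0,0,0,0.5]]'
python3 - <<'E'
from h import *
st(); c=cam('wrist'); np.savez('w1.npz',K=c[0],D=c[1],R=c[2],t=c[3]); im=r.grab_frame('wrist'); cv2.imwrite('pics/w1.png',im); cv2.imwrite('pics/top6.png',r.grab_frame('top'))
p=proj('wrist',[(576,-25,.02)],c)[0]; x,y=int(p[0]),int(p[1]); print(x,y)
cv2.imwrite('pics/w1c.png',cv2.resize(im[y-85:y+65,x-125:x+125],None,fx=3.2,fy=3.2,interpolation=cv2.INTER_CUBIC))
E
```

```text
clock: 46.57
tcp_pos: [0.5562, 0.0617, 0.0604]
orientation: [-0.198, -3.135, -0.001]
contact_force: [-2.9, 0.1, 9.1]
grip_width: 0.0377
gripper_force: 42.6
tcp [556.2  61.7  60.4] ydir 82.77 z [-0.     0.001 -1.   ] F [-2.9  0.1  9.1] t 46.5667
clock: 47.23
tcp_pos: [0.5558, 0.0614, 0.2007]
orientation: [-0.199, -3.134, 0.002]
contact_force: [2.0, 0.6, 0.3]
grip_width: 0.0643
gripper_force: 0.0
clock: 47.9
tcp_pos: [0.5117, -0.021, 0.2981]
orientation: [-0.195, -3.133, 0.001]
contact_force: [-0.8, -0.4, -0.1]
grip_width: 0.0643
gripper_force: 0.0
tcp [511.7 -21.  298.1] ydir 82.87 z [-0.002 -0.    -1.   ] F [-0.8 -0.4 -0.1] t 47.9
419 1459Traceback (most recent call last):
  File "<stdin>", line 4, in <module>
cv2.error: OpenCV(4.12.0) /io/opencv/modules/imgproc/src/resize.cpp:4208: error: (-215:Assertion failed) !ssize.empty() in function 'resize'
```

Run:
```python
from h import *
im=cv2.imread('pics/w1.png'); cv2.imwrite('pics/w1c.png',cv2.resize(im[155:305,195:445],None,fx=3.2,fy=3.2,interpolation=cv2.INTER_CUBIC))
z=np.load('w1.npz'); cw=(z['K'],z['D'],z['R'],z['t'])
for n,f,c in(('wrist','w1',cw),('top','top6',cam('top'))):
    im=cv2.imread(f'pics/{f}.png');hsv=cv2.cvtColor(im,cv2.COLOR_BGR2HSV)
    def big(m,z,lo,hi):
        for q in cv2.findContours(m,cv2.RETR_EXTERNAL,cv2.CHAIN_APPROX_NONE)[0]:
            if cv2.contourArea(q)<lo:continue
            P=(ray(n,q.reshape(-1,2),z,c)[:,:2]*1000).astype(np.float32);R=cv2.minAreaRect(P)
            if abs(R[0][0]-545)<40 and abs(R[0][1]+20)<120 and max(R[1])<hi: print(n,z,np.round(R[0],1),np.round(R[1],1),round(R[2],1))
    big(cv2.inRange(hsv,(2,120,100),(18,255,255)),.100,150,60)
    big(cv2.inRange(hsv,(12,120,110),(30,255,255)),.113,8,12)
    big(cv2.morphologyEx(cv2.inRange(hsv,(0,0,60),(180,60,255)),cv2.MORPH_CLOSE,np.ones((3,3))),.104,200,60)
```

```text
wrist 0.1 [ 571.4 -119.3] [17.5 26.2] 54.4
wrist 0.1 [555.4  63.2] [23.1 40.3] 82.7
wrist 0.113 [551.  -26.9] [8.8 8.3] 83.0
wrist 0.113 [539.8 -13.3] [7.8 9.2] 83.2
wrist 0.104 [ 534.  -103.7] [40.9 40.9] 82.8
```

View pics/w1c.png

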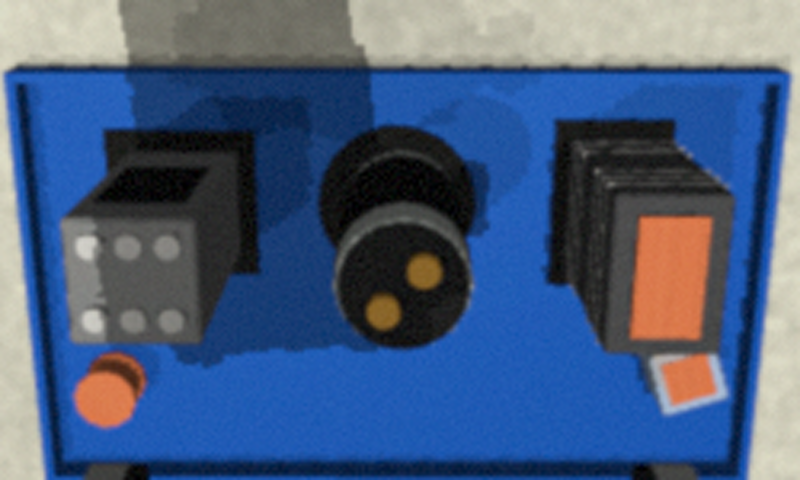

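Run:
```python
from h import *
z=np.load('w1.npz'); c=(z['K'],z['D'],z['R'],z['t'])
f=lambda a:[(195+u/3.2-.35,155+v/3.2-.35) for u,v in a]
xd=np.array([.9921,-.1253,0])
for n,a,h in(('sq',[(106,131),(258,133)],29),('ob',[(557,122),(675,122)],33),('rd',[(319,200),(475,200)],0)):
    E=ray('w',f(a),.006,c)*1000; print(n,np.round(E[:,:2],1),np.round(E.mean(0)+h*xd,1),np.linalg.norm(E[0]-E[1]))
```

```text
sq [[ 503.  -129.3]
 [ 510.9  -71.4]] [ 535.7 -104.     6. ] 58.48607643299874
ob [[520.9  43.3]
 [526.5  88.2]] [556.4  61.6   6. ] 45.237090970985655
rd [[540.2 -51.8]
 [547.7   9. ]] [543.9 -21.4   6. ] 61.24812160162853
```

```bash
python3 -c 'from h import *;print(r.hand_in())'
```

```text
the job is handed in; nothing more can be done
None
```

The job is done and handed in at about 48 s on the robot clock: the housing lies in the fixture within about 1 mm of its patch, the three parts are back upright and squared on their pads within about 2 mm by camera, and the relay was left alone.

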